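# Put the press heads back into the nests of their size

## Robot

A 7-joint arm with a two-finger parallel gripper is mounted at the origin on a cart in front of the work surface, level with it; the furniture and walls round the work are solid. World frame = base frame: x ahead of the robot, y to its left, z up, the work surface at z = 0. Lengths are in mm, angles in rad, forces in N, time in s.
With the tool pointing down it reaches from about 400 to 875 mm from the base axis. Payload 4.4 kg.
Tool frame: the origin (TCP) lies at the very end of the fingers, on their centre line; the grasp point (between the pads) lies 19 mm behind it (ctrl.grip_point_offset is the distance from the TCP to the grasp point, in mm); z points along the fingers, y is the line along which they close (so a half turn about z gives the same grasp; the last joint's range is limited). The gripper opens to 85 mm and grips with 20 to 120 N. Pads are 22 mm wide; open, the fingers measure 114 mm over their backs; the gripper's body (76 mm by 85 mm) begins 54 mm behind the grasp point. The pads swing forward as they close: fully open they stand 13 mm farther back than shut.
Start: joints at [-1.307, 0.628, 0.038, 1.517, -0.027, 0.996, -0.02], TCP at [210.481, 614.992, 231.313] pointing down, gripper open.
Joint ranges: [-3.06, 3.06], [-0.37, 2.12], [-1.25, 1.32], [0.18, 2.47], [-1.1, 4.24], [0.23, 1.98], [-2.94, 2.94]. Speed limits (rad/s): [2.57, 2.57, 3.14, 3.14, 3.14, 3.14, 3.14].

## Interface

Orientations are given as [roll, pitch, yaw] about the fixed x, y, z axes, in that order (R = Rz(yaw) Ry(pitch) Rx(roll)).
In Python, from cell import ctrl gives the robot as it stands.
- The arm moves only by the tool jog_arm, never from a script. Its argument "increments" is one flat list of numbers, 7 for each row, row after row: the finger opening in cm, from 0 to 8.54, then the shift along the tool's x, y, z in cm, then the turn, a rotation vector about the tool's x, y, z in degrees. In form: [fingers, x, y, z, rx, ry, rz, fingers, x, y, z, rx, ry, rz, ...]. A call has 1 to 20 rows; each row is the pose to reach, as a shift and turn from the pose commanded when the call began, along the tool's axes at that moment; what a row does not reach only later rows make up. A row lasts 1/10 s, in which the tool goes at most 50 mm and 8.59 degrees, less where a joint would pass 70% of its speed; a pose out of reach is approached as far as the arm can. A call with a gripper value outside its range is refused whole. The fingers move at their own pace and stop on an object; the grip force is fixed at half the most. Time passes only in rows, so rows that repeat a pose let the fingers close. It gives the time, the measured TCP pose, the force, the opening and the grip force at its end, in the units of the state.
- ctrl.read_state(): the state, without advancing time (a new reading comes with each control period).
- ctrl.get_image(name): name is "scene" or "top"; returns the picture (480x640x3 uint8, red, green, blue); there is no depth.
- ctrl.camera_params(name): a dict with "fx", "fy", "cx", "cy" (pixels), "distortion" ([k1, k2, p1, p2, k3] as OpenCV has them; the pictures are not rectified), "extrinsics" (4x4, takes a point from world to camera coordinates). Camera axes: x right, y down, z forward; pixel columns grow to the right and rows downward; lengths in mm; the calibration is good to about 2 mm. A picture is of the moment at which its call begins. camera_params takes no time and is no camera call.
- ctrl.finish_job(): hands the job in; it is judged then, once.
The state is a dict: "clock": time; "qpos": joint angles; "qd": joint speeds; "tau": joint torques, N m; "eef_pos": TCP position; "tool_rot": TCP orientation; "force": force on the tool from outside, world axes, zero at the start; "torque": the same for the moment, N m; "width": finger opening in mm; "gripper_force": force on a finger pad.
Only numpy, scipy, OpenCV 4.12 (cv2) and the standard library are available. Lean on these libraries where they do the work, as an engineer would, in place of code of your own. Each camera call takes 0.05 s, during which the arm holds its last target. There are 200 camera calls.

## Task

The four pressing heads of the cake press were put back into the wrong nests of their wooden rack. Change them round until every head stands upright on the floor of the nest bored for its size, setting heads down on the cork trivet or another free spot where that is needed. Leave the spice jar behind the rack where it stands.

Things in the scene. Friction and masses are not known exactly. Their poses are not given: they have to be found in the camera images.
- head_28: smallest of four loose pressing heads: white plastic disc, 28 mm across, 16 mm thick, lower rim bevelled 2.5 mm; on its centre an upright steel shank to grip, 20 mm across (the lowest 4 mm is a collar 25 mm across), top 66 mm above the underside; shanks all alike. About 142 g. Origin: centre of the underside; z up along the shank. Belongs in nest_28
- head_38: second smallest of four loose pressing heads: white plastic disc, 38 mm across, 16 mm thick, lower rim bevelled 2.5 mm; on its centre an upright steel shank to grip, 20 mm across (the lowest 4 mm is a collar 25 mm across), top 66 mm above the underside; shanks all alike. About 157 g. Origin: centre of the underside; z up along the shank. Belongs in nest_38
- head_56: second largest of four loose pressing heads: white plastic disc, 56 mm across, 16 mm thick, lower rim bevelled 2.5 mm; on its centre an upright steel shank to grip, 20 mm across (the lowest 4 mm is a collar 25 mm across), top 66 mm above the underside; shanks all alike. About 184 g. Origin: centre of the underside; z up along the shank. Belongs in nest_56
- head_66: largest of four loose pressing heads: white plastic disc, 66 mm across, 16 mm thick, lower rim bevelled 2.5 mm; on its centre an upright steel shank to grip, 20 mm across (the lowest 4 mm is a collar 25 mm across), top 66 mm above the underside; shanks all alike. About 199 g. Origin: centre of the underside; z up along the shank. Belongs in nest_66
- nest_28: fixed pale square wood block, 60 x 60 x 24 mm, one of four set two by two, centres 80 mm apart, in any order, in a dark wooden tray; its round felt-floored well, 34 mm wide and 12 mm deep, is for the 28 mm head. Origin: centre of its underside, 6 mm over the bench; well floor 12 mm, mouth 24 mm above it; z up. Smaller heads stand loose in the well, larger ones lie across its mouth
- nest_38: fixed pale square wood block, 70 x 70 x 24 mm, one of four set two by two, centres 80 mm apart, in any order, in a dark wooden tray; its round felt-floored well, 44 mm wide and 12 mm deep, is for the 38 mm head. Origin: centre of its underside, 6 mm over the bench; well floor 12 mm, mouth 24 mm above it; z up. Smaller heads stand loose in the well, larger ones lie across its mouth
- nest_56: fixed pale square wood block, 79 x 79 x 24 mm, one of four set two by two, centres 80 mm apart, in any order, in a dark wooden tray; its round felt-floored well, 62 mm wide and 12 mm deep, is for the 56 mm head. Origin: centre of its underside, 6 mm over the bench; well floor 12 mm, mouth 24 mm above it; z up. Smaller heads stand loose in the well, larger ones lie across its mouth
- nest_66: fixed pale square wood block, 79 x 79 x 24 mm, one of four set two by two, centres 80 mm apart, in any order, in a dark wooden tray; its round felt-floored well, 72 mm wide and 12 mm deep, is for the 66 mm head. Origin: centre of its underside, 6 mm over the bench; well floor 12 mm, mouth 24 mm above it; z up. Smaller heads stand loose in the well, larger ones lie across its mouth
- trivet: an empty round cork trivet, 92 mm in diameter, 8 mm thick, fixed on the bench at the right of the rack: a free place to set a head down for the while. Origin: centre of its underside, on the bench; its flat top is 8 mm above. A 154 mm high stack of slat trays stands behind it, its edge 55 mm or more beyond the trivet's centre
- spice_jar: a standing spice jar with a red cap, 45 mm in diameter and 106 mm tall, loose, behind the rack as seen from the robot; not to be moved. Origin: centre of its underside; z up
Mind the look-alikes: they are no part of the job. Leave any green or red look-alike of the head_56 alone.

How it is judged (in metres and radians):
At the end, for the whole second after the job is handed in: Each of the four heads is in the nest of its own size: its axis within 8 mm of the nest's centre, its underside on the well's floor (less than 3 mm above it), upright within 0.1 rad, released and at rest (horizontal distance between head_28 and nest_28 below 0.008 m and z of head_28 in the frame of nest_28 below 0.015 m and angle between each of head_28, head_38, head_56, head_66's own z axis and vertical below 0.1 rad and linear speed of each of head_28, head_38, head_56, head_66 below 0.02 m/s and angular speed of each of head_28, head_38, head_56, head_66 below 0.2 rad/s and horizontal distance between head_38 and nest_38 below 0.008 m and z of head_38 in the frame of nest_38 below 0.015 m and horizontal distance between head_56 and nest_56 below 0.008 m and z of head_56 in the frame of nest_56 below 0.015 m and horizontal distance between head_66 and nest_66 below 0.008 m and z of head_66 in the frame of nest_66 below 0.015 m); the robot touches nothing.
It fails at once if the spice jar is shifted by more than 30 mm or tipped (distance of spice_jar from where it was at the start of the episode above 0.03 m or angle between spice_jar's own z axis and vertical above 0.3 rad).
It also fails if it takes over 115 s, if anything falls off the work surface, if the arm or the gripper's body presses on something with over 40 N, if the wrist force passes 120 N, or if a joint passes its speed limit or range.

## Working session

There is one attempt and no reset: what is moved stays moved. The work goes in short steps, Python scripts to look and compute and a tool call to move; the robot and the scene stay as the last step left them, time stands still between calls to the robot, and variables do not carry over. Pictures are saved under pics/ and viewed, at most 14 in all, crops included, and the job is handed in when it is done.

Besides the shell and the picture viewer there is one more tool, called after "Emit:" as name(argument=value, ...) on one line, values as JSON. jog_arm: Moves the arm, as the interface text tells. Its arguments: {"type":"object","properties":{"increments":{"type":"array","items":{"type":"number"}}},"required":["increments"]}

```bash
mkdir -p pics; python3 - <<'E'
from cell import ctrl
import cv2
for n in("scene","top"):
    im=ctrl.get_image(n); cv2.imwrite(f"pics/{n}0.png",im[:,:,::-1])
    p=ctrl.camera_params(n); print(n,p)
s=ctrl.read_state(); print(s)
E
```

```text
scene {'fx': 516.614614440483, 'fy': 516.614614440483, 'cx': 314.91616649330933, 'cy': 248.4342434514692, 'distortion': array([-0.05287374,  0.        ,  0.        ,  0.        ,  0.        ]), 'extrinsics': array([[ 5.50153843e-01, -8.34839855e-01, -1.93174872e-02,
        -1.58942858e+02],
       [-5.78543702e-01, -3.64370828e-01, -7.29740423e-01,
         4.28543155e+02],
       [ 6.02177660e-01,  4.12645508e-01, -6.83451351e-01,
         5.30899516e+02],
       [ 0.00000000e+00,  0.00000000e+00,  0.00000000e+00,
         1.00000000e+00]])}
top {'fx': 507.57294611694505, 'fy': 507.57294611694505, 'cx': 324.72647460440766, 'cy': 246.39651537120636, 'distortion': array([0.0465181, 0.       , 0.       , 0.       , 0.       ]), 'extrinsics': array([[-2.12194449e-02, -9.99768052e-01, -3.68478162e-03,
         2.26713769e+02],
       [-9.90520682e-01,  2.15231945e-02, -1.35666988e-01,
         5.88459607e+02],
       [ 1.35714828e-01,  7.71074232e-04, -9.90747642e-01,
         8.20365938e+02],
       [ 0.00000000e+00,  0.00000000e+00,  0.00000000e+00,
         1.00000000e+00]])}
{'clock': 0.1, 'qpos': array([-1.30677118,  0.62925171,  0.03850817,  1.51823585, -0.02700904,
        0.99633023, -0.02000482]), 'qd': array([-8.12627979e-04, -1.73988950e-03,  8.29138274e-04, -2.76438206e-03,
        1.09144909e-04, -8.65869072e-05, -7.81255598e-04]), 'tau': array([ 2.99655811e-03, -5.64525819e+01,  1.23067617e+00, -1.93970203e+01,
        1.13389871e-02,  5.39404937e-03,  7.93857311e-06]), 'eef_pos': array([210.34478141, 614.44096   , 230.49375443]), 'tool_rot': array([-3.13988779e+00,  4.63062420e-05,  2.81170724e+00]), 'force': array([-0.03581979, -0.25774772,  0.099346  ]), 'torque': array([ 0.0440734 ,  0.01347795, -0.01195555]), 'gripper_force': 0.0, 'width': 85.51595461931385}
```

View pics/scene0.png

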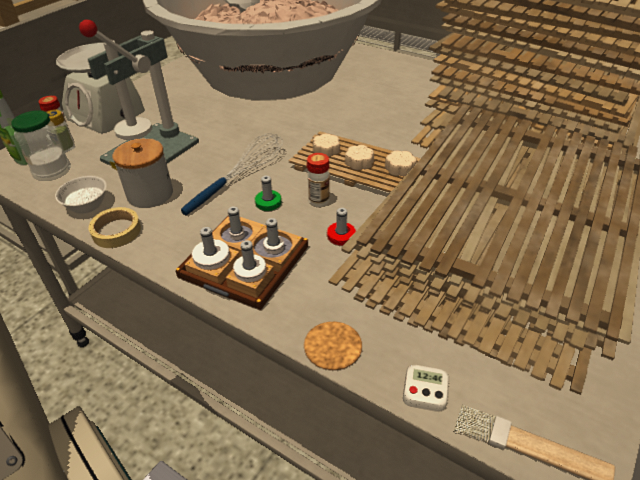

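View pics/top0.png

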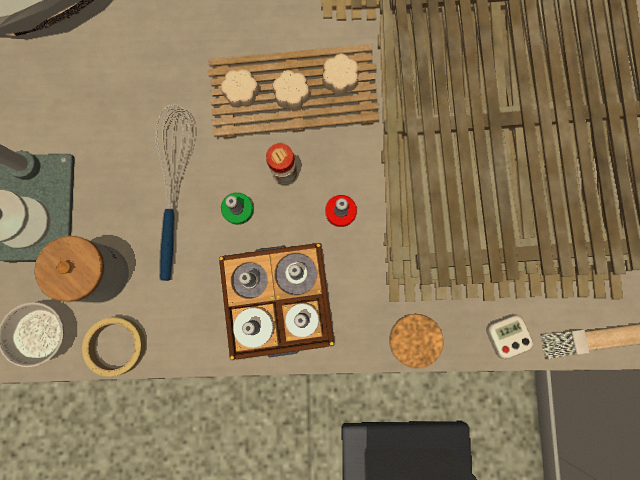

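```bash
cat > h.py <<'E'
import numpy as np, cv2
from cell import ctrl
def par(n):
    p=ctrl.camera_params(n); K=np.array([[p['fx'],0,p['cx']],[0,p['fy'],p['cy']],[0,0,1.]]); return K,np.array(p['distortion']),np.array(p['extrinsics'])
def ray(n,uv,z):
    K,d,E=par(n); q=cv2.undistortPoints(np.array([[uv]],float),K,d)[0,0]
    R,t=E[:3,:3],E[:3,3]; c=-R.T@t; v=R.T@np.array([q[0],q[1],1]); return (c+v*(z-c[2])/v[2])
def proj(n,P):
    K,d,E=par(n); return cv2.projectPoints(np.array([P],float),cv2.Rodrigues(E[:3,:3])[0],E[:3,3],K,d)[0][0,0]
E
python3 - <<'E'
from h import *
t=cv2.imread('pics/top0.png'); s=cv2.imread('pics/scene0.png')
a=cv2.resize(t[235:365,210:345],None,fx=4.4,fy=4.4,interpolation=cv2.INTER_CUBIC)
b=cv2.resize(s[195:310,170:315],None,fx=5,fy=5,interpolation=cv2.INTER_CUBIC)
cv2.imwrite('pics/a.png',a);cv2.imwrite('pics/b.png',b)
for n,uv,z in[('trivet',(416,341),8),('jar',(280,157),106),('red',(341,210),16),('green',(237,208),16)]: print(n,ray('top',uv,z).round())
for uv in[(221,258),(319,245),(333,348),(232,358)]: print(ray('top',uv,30).round())
E
```

```text
trivet [431.  61.   8.]
jar [730. 283. 106.]
red [661. 184.  16.]
green [668. 367.  16.]
[578. 392.  30.]
[597. 224.  30.]
[423. 204.  30.]
[411. 372.  30.]
```

View pics/a.png

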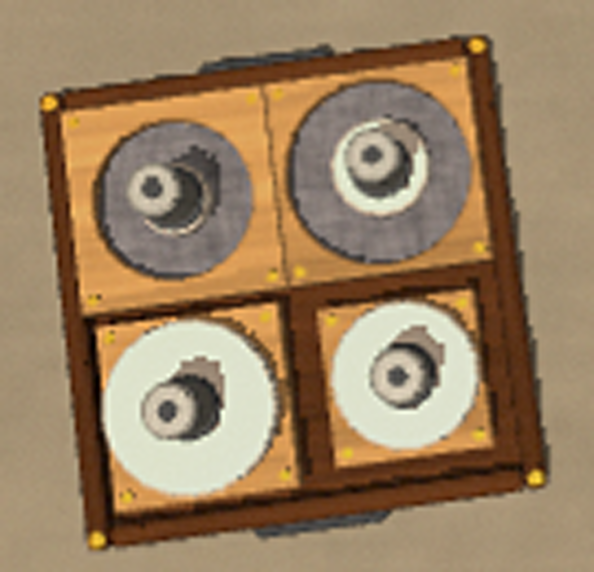

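View pics/b.png

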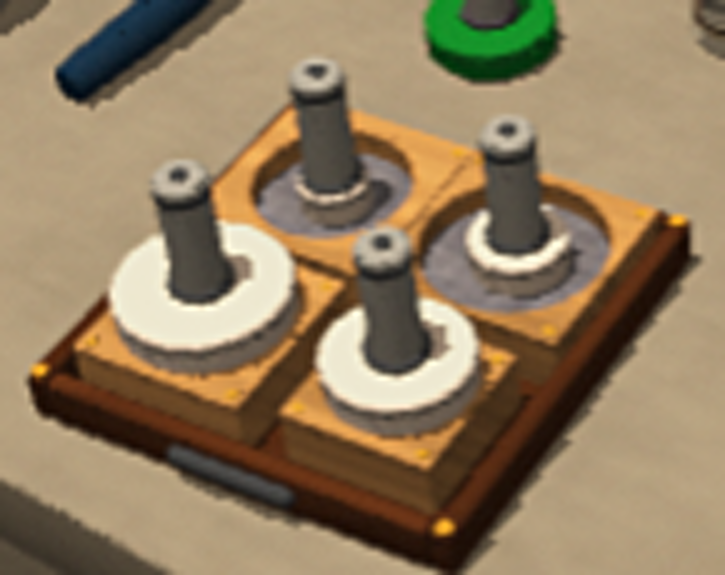

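Top view: the back row holds 28 (in the 56 nest, left) and 38 (in the 66 nest, right). The front row holds 66 (across the 38 nest, left) and 56 (across the 28 nest, right). The trivet is at about (416,341).

```bash
python3 - <<'E'
from h import *
A=lambda p:((p[0]+.5)/4.4-.5+210,(p[1]+.5)/4.4-.5+235)
B=lambda p:((p[0]+.5)/5-.5+170,(p[1]+.5)/5-.5+195)
for n,a,b,z in[('h28',(153,188),(316,70),84),('h38',(373,156),(507,129),84),('h66',(168,410),(180,173),96),('h56',(397,376),(382,242),96)]:
    print(n,ray('top',A(a),z).round(1),ray('scene',B(b),z).round(1))
for n,a in[('n56',(175,200)),('n66',(379,171)),('n38',(197,406)),('n28',(407,377.5))]: print(n,ray('top',A(a),30).round(1))
# stack edge at z=154 & trivet blob
for uv in[(387,299),(510,299),(620,299)]: print('stack',ray('top',uv,154).round(),ray('top',uv,20).round())
E
```

```text
h28 [540.2 343.2  84. ] [543.1 345.4  84. ]
h38 [550.1 263.3  84. ] [553.4 265.7  84. ]
h66 [460.9 335.8  96. ] [463.9 337.8  96. ]
h56 [470.9 255.1  96. ] [473.7 256.5  96. ]
n56 [539.6 343.3  30. ]
n66 [549.1 264.4  30. ]
n38 [460.9 334.9  30. ]
n28 [469.8 254.7  30. ]
stack [499. 125. 154.] [503. 110.  20.]
stack [495. -51. 154.] [499. -99.  20.]
stack [ 493. -205.  154.] [ 496. -281.   20.]
```

```bash
cat >> h.py <<'E'
from scipy.spatial.transform import Rotation as Ro
YAW=np.pi+0.108
def go(*pts,yaw=YAW):
    s=ctrl.read_state(); R=Ro.from_euler('xyz',s['tool_rot'])
    print('t',round(s['clock'],2),'pos',s['eef_pos'].round(1),'w',round(s['width'],1),'gf',round(s['gripper_force']),'F',s['force'].round(1))
    for P in pts:
        d=R.inv().apply(np.array(P,float)-s['eef_pos'])/10
        r=np.degrees((R.inv()*Ro.from_euler('xyz',[np.pi,0,yaw])).as_rotvec())
        print(P,d.round(2),r.round(1))
E
python3 -c "
from h import *
go((472,256,180),(472,256,125))"
```

```text
t 0.1 pos [210.3 614.4 230.5] w 85.5 gf 0 F [-0.  -0.3  0.1]
(472, 256, 180) [-36.37 -25.43   5.09] [ -0.1  -0.  -25.1]
(472, 256, 125) [-36.37 -25.42  10.59] [ -0.1  -0.  -25.1]
```

Emit:
jog_arm(increments=[5,-36.4,-25.4,0,0,0,-25.1,5,-36.4,-25.4,0,0,0,-25.1,5,-36.4,-25.4,0,0,0,-25.1,5,-36.4,-25.4,0,0,0,-25.1,5,-36.4,-25.4,0,0,0,-25.1,5,-36.4,-25.4,0,0,0,-25.1,5,-36.4,-25.4,0,0,0,-25.1,5,-36.4,-25.4,0,0,0,-25.1,5,-36.4,-25.4,0,0,0,-25.1,5,-36.4,-25.4,5,0,0,-25.1,5,-36.4,-25.4,9.6,0,0,-25.1,5,-36.4,-25.4,10.1,0,0,-25.1,5,-36.4,-25.4,10.1,0,0,-25.1])

```text
clock: 1.4
eef_pos: [471.8, 256.6, 129.6]
tool_rot: [-3.14, -0.003, -3.033]
force: [-0.5, -0.9, 0.8]
width: 50.1
gripper_force: 0.0
```

```bash
python3 - <<'E'
from h import *
im=ctrl.get_image('scene')[:,:,::-1]; u,v=map(int,proj('scene',(472,256,110)));print(u,v)
c=im[max(0,v-75):v+75,u-85:u+85]
cv2.imwrite('pics/c1.png',cv2.resize(c,None,fx=4,fy=4,interpolation=cv2.INTER_CUBIC))
print(proj('scene',ctrl.read_state()['eef_pos']))
go((472,256,56))
E
```

```text
244 237
[242.86187042 226.95791   ]
t 1.45 pos [473.  257.5 131.2] w 50.1 gf 0 F [-1.2  0.1  0. ]
(472, 256, 56) [ 0.12 -0.14  7.52] [0.  0.  0.1]
```

View pics/c1.png

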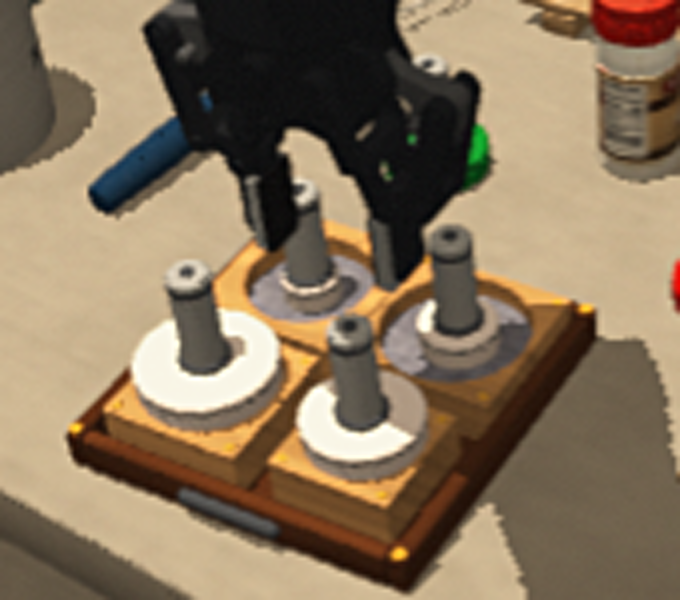

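Fingertips straddle the axis of the shank of head_56 (crop (278,245) and (400,280), shank top (349,330)). Descend and grip.

Emit:
jog_arm(increments=[5,0.1,-0.1,4,0,0,0,5,0.1,-0.1,7.5,0,0,0,5,0.1,-0.1,7.5,0,0,0,5,0.1,-0.1,7.5,0,0,0,0.5,0.1,-0.1,7.5,0,0,0,0.5,0.1,-0.1,7.5,0,0,0,0.5,0.1,-0.1,7.5,0,0,0,0.5,0.1,-0.1,7.5,0,0,0,0.5,0.1,-0.1,7.5,0,0,0])

```text
clock: 2.35
eef_pos: [473.1, 256.5, 57.5]
tool_rot: [3.14, 0.004, -3.033]
force: [-0.3, -0.4, 8.0]
width: 18.3
gripper_force: 58.2
```

```bash
python3 -c "
from h import *
go((472,256,155),(419,61,155),(419,61,40),(419,61,36))"
```

```text
t 2.35 pos [473.1 256.5  57.5] w 18.3 gf 58 F [-0.3 -0.4  8. ]
(472, 256, 155) [ 0.08 -0.02 -9.75] [0.1 0.2 0. ]
(419, 61, 155) [  7.45 -18.83  -9.81] [0.1 0.2 0. ]
(419, 61, 40) [  7.49 -18.85   1.69] [0.1 0.2 0. ]
(419, 61, 36) [  7.5  -18.85   2.09] [0.1 0.2 0. ]
```

Emit:
jog_arm(increments=[0.5,0,0,-5,0,0,0,0.5,0,0,-9.8,0,0,0,0.5,3,-7.5,-9.8,0,0,0,0.5,5,-12.5,-9.8,0,0,0,0.5,7.5,-18.8,-9.8,0,0,0,0.5,7.5,-18.8,-9.8,0,0,0,0.5,7.5,-18.8,-9.8,0,0,0,0.5,7.5,-18.8,-9.8,0,0,0,0.5,7.5,-18.8,-5,0,0,0,0.5,7.5,-18.8,-1,0,0,0,0.5,7.5,-18.8,1,0,0,0,0.5,7.5,-18.8,1,0,0,0,0.5,7.5,-18.8,1,0,0,0])

```text
clock: 3.65
eef_pos: [418.3, 63.1, 44.4]
tool_rot: [3.14, 0.001, -3.03]
force: [0.1, -0.1, -1.3]
width: 18.4
gripper_force: 59.8
```

```bash
python3 -c "
from h import *
im=ctrl.get_image('scene')[:,:,::-1]
c=im[250:400,240:440]
cv2.imwrite('pics/c2.png',cv2.resize(c,None,fx=4,fy=4,interpolation=cv2.INTER_CUBIC))
go((419,61,155),(419,61,37))"
```

```text
t 3.7 pos [418.5  63.   44.6] w 18.4 gf 60 F [-0.1 -0.4 -2.3]
(419, 61, 155) [ -0.04  -0.18 -11.04] [0.1 0.1 0.2]
(419, 61, 37) [-0.03 -0.21  0.76] [0.1 0.1 0.2]
```

View pics/c2.png

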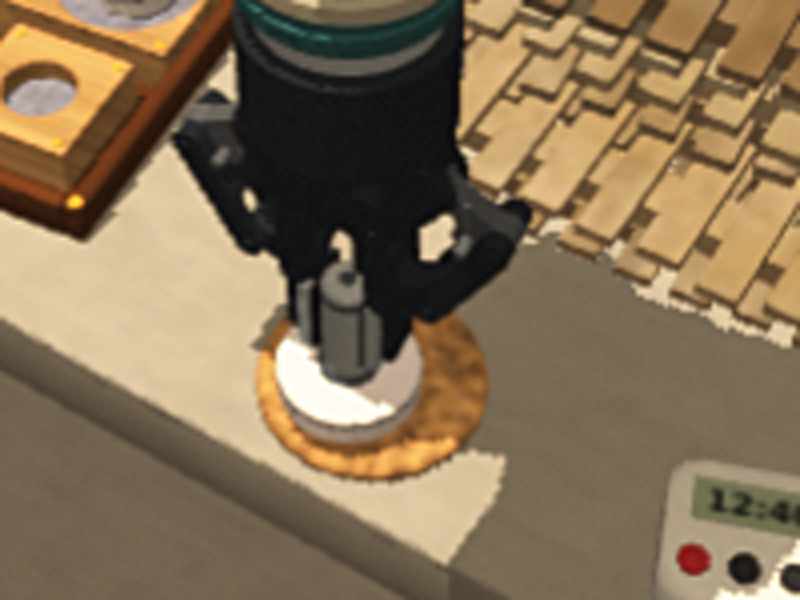

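Head_56 is held upright over the left-front of the trivet (crop (347,390)). Lower and release.

Emit:
jog_arm(increments=[0.5,0,-0.1,0.5,0,0,0,0.5,0,-0.1,0.8,0,0,0,0.5,0,-0.1,0.8,0,0,0,0.5,0,-0.1,0.9,0,0,0])

```text
clock: 4.1
eef_pos: [418.4, 60.8, 36.6]
tool_rot: [3.141, 0.001, -3.032]
force: [0.5, -0.3, -1.5]
width: 18.4
gripper_force: 59.8
```

Emit:
jog_arm(increments=[4.5,0,0,0,0,0,0,4.5,0,0,0,0,0,0,4.5,0,0,0,0,0,0,4.5,0,0,0,0,0,0,4.5,0,0,-4,0,0,0,4.5,0,0,-9,0,0,0,4.5,0,0,-12,0,0,0,4.5,-4,4,-12,0,0,0,4.5,-8,12,-12,0,0,0,4.5,-12,24,-12,0,0,0,4.5,-12,24,-12,0,0,0,4.5,-12,24,-12,0,0,0])

```text
clock: 5.3
eef_pos: [505.7, 291.7, 156.3]
tool_rot: [-3.141, -0.0, -3.034]
force: [0.8, 0.1, -0.2]
width: 44.8
gripper_force: 0.0
```

```bash
python3 - <<'E'
from h import *
go((542,344,155),(542,344,46))
im=ctrl.get_image('top')[:,:,::-1]; cv2.imwrite('pics/t3.png',im)
cs=im[310:370,380:450]
ims=ctrl.get_image('scene')[:,:,::-1]; cv2.imwrite('pics/s3.png',ims)
a=cv2.resize(cs,None,fx=5,fy=5,interpolation=cv2.INTER_CUBIC)
b=cv2.resize(im[255:355,260:340],None,fx=5,fy=5,interpolation=cv2.INTER_CUBIC)
H=max(a.shape[0],b.shape[0]);o=np.zeros((H,a.shape[1]+b.shape[1],3),np.uint8);o[:a.shape[0],:a.shape[1]]=a;o[:b.shape[0],a.shape[1]:]=b
cv2.imwrite('pics/c3.png',o)
E
```

```text
t 5.3 pos [505.7 291.7 156.3] w 44.8 gf 0 F [ 0.8  0.1 -0.2]
(542, 344, 155) [-4.17  4.8   0.13] [-0. -0. -0.]
(542, 344, 46) [-4.18  4.81 11.03] [-0. -0. -0.]
```

View pics/c3.png

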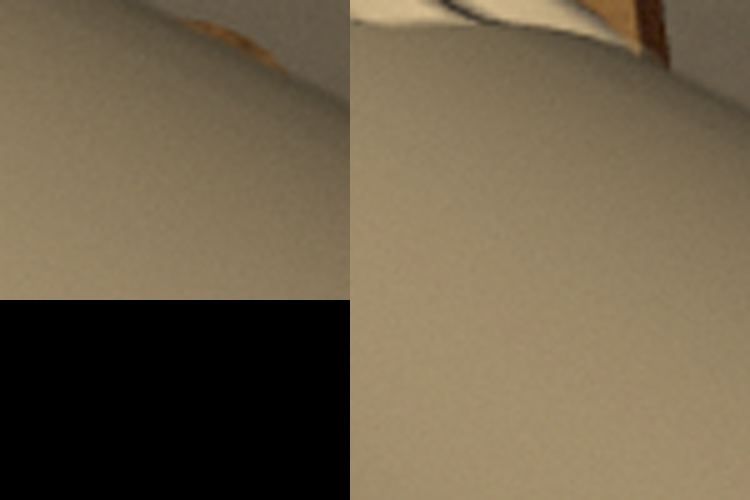

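The arm blocks the top camera (only its shell is visible). I'll use the scene view instead.

```bash
python3 - <<'E'
from h import *
s=cv2.imread('pics/s3.png')
cv2.imwrite('pics/c4.png',cv2.resize(s[225:370,180:370],None,fx=4,fy=4,interpolation=cv2.INTER_CUBIC))
print(proj('scene',(418.4,60.8,74)),proj('scene',(471.5,256,30)))
E
```

```text
[327.89813036 323.60302117] [249.62736435 271.71160716]
```

View pics/c4.png

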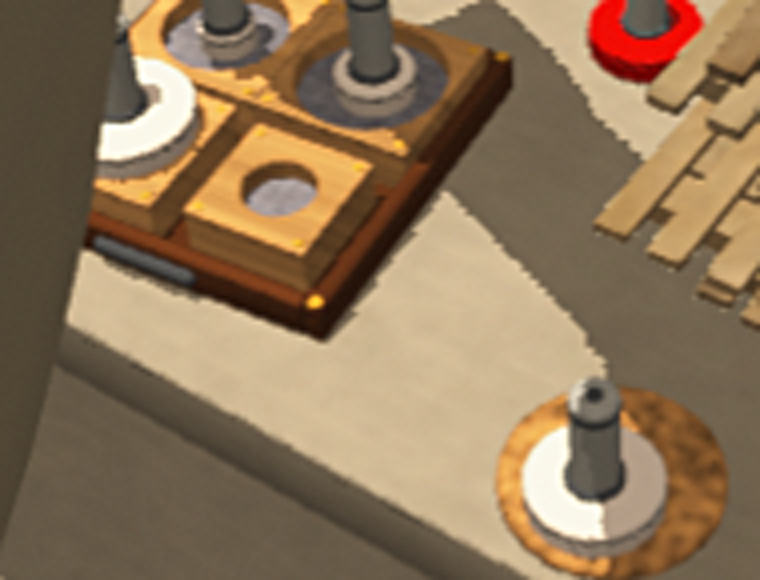

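Head_56 stands on the trivet with its shank top at crop (594,395) = pixel (328.1,323.4), against a prediction of (327.9,323.6). So the scene camera agrees with the robot. The hole of nest_28 is at crop (279,188). Next is head_28.

```bash
python3 -c "
from h import *
go((543,345,120),(543,345,45.5))"
```

```text
t 5.4 pos [505.1 299.7 157. ] w 44.9 gf 0 F [-1.6  0.1 -0.1]
(543, 345, 120) [-4.28  4.03  3.75] [0.5 0.2 0.5]
(543, 345, 45.5) [-4.26  3.97 11.2 ] [0.5 0.2 0.5]
```

Emit:
jog_arm(increments=[4.5,-4.2,3.8,0,0,0,0,4.5,-4.2,3.8,0,0,0,0,4.5,-4.2,3.8,3.5,0,0,0,4.5,-4.2,3.8,3.5,0,0,0,4.5,-4.2,3.8,3.5,0,0,0])

```text
clock: 5.9
eef_pos: [542.5, 331.4, 121.0]
tool_rot: [-3.14, -0.002, -3.034]
force: [0.2, 0.1, 0.2]
width: 44.8
gripper_force: 0.0
```

```bash
python3 -c "
from h import *
go((543,345,45.5))"
```

```text
t 5.9 pos [542.5 331.4 121. ] w 44.8 gf 0 F [0.2 0.1 0.2]
(543, 345, 45.5) [-0.21  1.36  7.54] [-0.1 -0.1 -0. ]
```

Emit:
jog_arm(increments=[4.5,-0.2,1.3,0,0,0,0,4.5,-0.2,1.3,0,0,0,0,4.5,-0.2,1.3,0,0,0,0,4.5,-0.2,1.3,0,0,0,0])

```text
clock: 6.3
eef_pos: [543.8, 345.7, 121.9]
tool_rot: [3.142, 0.001, -3.033]
force: [-0.6, -0.7, -0.1]
width: 44.8
gripper_force: 0.0
```

```bash
python3 -c "
from h import *
go((543,345,45.5))"
```

```text
t 6.3 pos [543.8 345.7 121.9] w 44.8 gf 0 F [-0.6 -0.7 -0.1]
(543, 345, 45.5) [ 0.1  -0.07  7.64] [0. 0. 0.]
```

Emit:
jog_arm(increments=[4.5,0.1,-0.1,4,0,0,0,4.5,0.1,-0.1,7.6,0,0,0,4.5,0.1,-0.1,7.6,0,0,0,4.5,0.1,-0.1,7.6,0,0,0,0.5,0.1,-0.1,7.6,0,0,0,0.5,0.1,-0.1,7.6,0,0,0,0.5,0.1,-0.1,7.6,0,0,0,0.5,0.1,-0.1,7.6,0,0,0,0.5,0.1,-0.1,7.6,0,0,0])

```text
clock: 7.2
eef_pos: [544.0, 345.7, 47.6]
tool_rot: [3.14, 0.003, -3.033]
force: [-0.9, 0.3, 6.1]
width: 18.5
gripper_force: 58.6
```

```bash
python3 -c "
from h import *
go((543,345,155),(472,256.4,155),(472,256.4,85))"
```

```text
t 7.2 pos [544.  345.7  47.6] w 18.5 gf 59 F [-0.9  0.3  6.1]
(543, 345, 155) [  0.07  -0.04 -10.74] [0.1 0.2 0. ]
(472, 256.4, 155) [  8.08  -8.08 -10.78] [0.1 0.2 0. ]
(472, 256.4, 85) [ 8.11 -8.1  -3.78] [0.1 0.2 0. ]
```

Emit:
jog_arm(increments=[0.5,0,0,-5,0,0,0,0.5,0,0,-10,0,0,0,0.5,0,0,-10.8,0,0,0,0.5,4,-4,-10.8,0,0,0,0.5,8,-8.1,-10.8,0,0,0,0.5,8,-8.1,-10.8,0,0,0,0.5,8,-8.1,-10.8,0,0,0,0.5,8,-8.1,-6,0,0,0,0.5,8,-8.1,-2.3,0,0,0,0.5,8,-8.1,-2.3,0,0,0,0.5,8,-8.1,-2.3,0,0,0,0.5,8,-8.1,-2.3,0,0,0])

```text
clock: 8.4
eef_pos: [473.3, 257.1, 70.0]
tool_rot: [3.139, 0.003, -3.033]
force: [0.9, 0.6, -0.9]
width: 18.7
gripper_force: 59.1
```

```bash
python3 -c "
from h import *
go((472.8,256.4,47.6))
s=ctrl.get_image('scene')[:,:,::-1]
cv2.imwrite('pics/c5.png',cv2.resize(s[215:305,190:310],None,fx=5,fy=5,interpolation=cv2.INTER_CUBIC))
go((472.8,256.4,47.6))"
```

```text
t 8.4 pos [473.3 257.1  70. ] w 18.7 gf 59 F [ 0.9  0.6 -0.9]
(472.8, 256.4, 47.6) [ 0.06 -0.07  2.24] [0.1 0.2 0. ]
t 8.45 pos [473.4 256.8  70.2] w 18.8 gf 59 F [-0.   0.3 -1.2]
(472.8, 256.4, 47.6) [ 0.07 -0.04  2.26] [0.1 0.2 0. ]
```

View pics/c5.png

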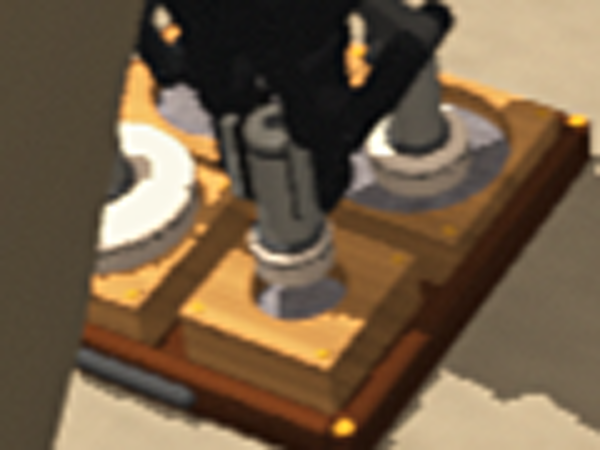

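```bash
python3 -c "
from h import *
for x in [(472.4,256.7,40.5),(472.4,256.7,56.5),(472,256.4,30)]: print((proj('scene',x)-(190,215)+.5)*5)
print(5*(proj('scene',(475.4,256.7,40))-proj('scene',(472.4,256.7,40))),5*(proj('scene',(475.4,259.7,40))-proj('scene',(475.4,256.7,40))))"
```

```text
[297.46783387 262.51898203]
[292.47613255 229.53367179]
[300.63634593 284.75129741]
[ 5.40780982 -5.18644277] [-6.74839037 -3.26999323]
```

Head_28 hangs over the hole of nest_28: disc centre near crop (290,235), hole near (299,285). Lower it gently.

Emit:
jog_arm(increments=[0.5,0,-0.1,0.8,0,0,0,0.5,0,-0.1,1.3,0,0,0,0.5,0,-0.1,1.7,0,0,0,0.5,0,-0.1,2.0,0,0,0,0.5,0,-0.1,2.1,0,0,0])

```text
clock: 8.95
eef_pos: [472.3, 254.7, 47.5]
tool_rot: [3.141, 0.0, -3.033]
force: [-2.1, -0.1, 10.3]
width: 18.3
gripper_force: 60.3
```

Emit:
jog_arm(increments=[4.5,0,0,0,0,0,0,4.5,0,0,0,0,0,0,4.5,0,0,0,0,0,0,4.5,0,0,0,0,0,0,4.5,0,0,-4,0,0,0,4.5,0,0,-9,0,0,0,4.5,0,0,-9,0,0,0,4.5,3,-8,-9,0,0,0,4.5,5,-13,-9,0,0,0,4.5,7.5,-18.7,-9,0,0,0,4.5,7.5,-18.7,-9,0,0,0,4.5,7.5,-18.7,-9,0,0,0,4.5,7.5,-18.7,-9,0,0,0,4.5,7.5,-18.7,-9,0,0,0])

```text
clock: 10.35
eef_pos: [418.5, 61.6, 137.4]
tool_rot: [3.14, 0.001, -3.032]
force: [0.3, 0.3, -0.2]
width: 45.0
gripper_force: 0.0
```

```bash
python3 -c "
from h import *
s=ctrl.get_image('scene')[:,:,::-1]
cv2.imwrite('pics/c6.png',cv2.resize(s[215:305,170:310],None,fx=5,fy=5,interpolation=cv2.INTER_CUBIC))
print((proj('scene',(472,256.4,84))-(170,215)+.5)*5)
go((418.4,60.8,36))"
```

```text
[383.56194099 171.90559667]
t 10.4 pos [418.5  62.1 137.4] w 44.9 gf 0 F [0.1 0.4 0.3]
(418.4, 60.8, 36) [ 0.03 -0.14 10.14] [0.1 0.1 0.1]
```

View pics/c6.png

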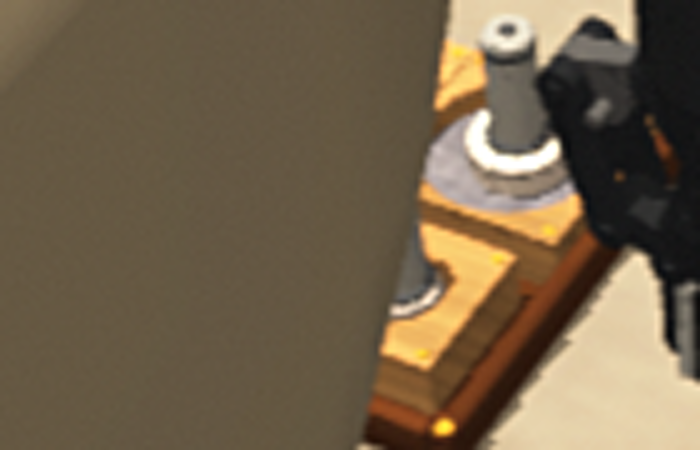

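Head_28 sits down in nest_28: its disc, at about (415,295), is sunk below the mouth. Now pick head_56 from the trivet.

Emit:
jog_arm(increments=[4.5,0,-0.1,5,0,0,0,4.5,0,-0.1,9,0,0,0,4.5,0,-0.1,10.1,0,0,0,4.5,0,-0.1,10.1,0,0,0,0.5,0,-0.1,10.1,0,0,0,0.5,0,-0.1,10.1,0,0,0,0.5,0,-0.1,10.1,0,0,0,0.5,0,-0.1,10.1,0,0,0,0.5,0,-0.1,10.1,0,0,0])

```text
clock: 11.3
eef_pos: [418.6, 60.0, 37.1]
tool_rot: [3.141, 0.002, -3.033]
force: [-0.7, 1.6, 6.6]
width: 18.9
gripper_force: 59.5
```

```bash
python3 -c "
from h import *
go((418,61,155),(543,344.7,160),(543,344.7,60))"
```

```text
t 11.3 pos [418.6  60.   37.1] w 18.9 gf 60 F [-0.7  1.6  6.6]
(418, 61, 155) [  0.02   0.12 -11.79] [0.1 0.1 0. ]
(543, 344.7, 160) [-15.47  26.97 -12.23] [0.1 0.1 0. ]
(543, 344.7, 60) [-15.45  26.97  -2.23] [0.1 0.1 0. ]
```

Emit:
jog_arm(increments=[0.5,0,0,-5,0,0,0,0.5,0,0,-10,0,0,0,0.5,0,0,-12.2,0,0,0,0.5,-2.5,4.5,-12.2,0,0,0,0.5,-5,9,-12.2,0,0,0,0.5,-7.6,13.5,-12.2,0,0,0,0.5,-10,18,-12.2,0,0,0,0.5,-12.6,22.4,-12.2,0,0,0,0.5,-15.4,27,-12.2,0,0,0,0.5,-15.4,27,-12.2,0,0,0,0.5,-15.4,27,-12.2,0,0,0,0.5,-15.4,27,-7.2,0,0,0,0.5,-15.4,27,-2.8,0,0,0,0.5,-15.4,27,-2.8,0,0,0,0.5,-15.4,27,-2.8,0,0,0,0.5,-15.4,27,-2.8,0,0,0])

```text
clock: 12.9
eef_pos: [542.3, 343.5, 65.7]
tool_rot: [-3.141, 0.001, -3.034]
force: [-0.3, 0.6, -1.8]
width: 18.1
gripper_force: 60.1
```

```bash
python3 -c "
from h import *
go((543,344.7,47.1))
s=ctrl.get_image('scene')[:,:,::-1]
cv2.imwrite('pics/c7.png',cv2.resize(s[190:310,170:315],None,fx=5,fy=5,interpolation=cv2.INTER_CUBIC))
print((proj('scene',(472,256.4,84))-(170,190)+.5)*5)
go((543,344.7,47.1))"
```

```text
t 12.9 pos [542.3 343.5  65.7] w 18.1 gf 60 F [-0.3  0.6 -1.8]
(543, 344.7, 47.1) [-0.08  0.11  1.86] [-0.  0. -0.]
[383.56194099 296.90559667]
t 12.95 pos [542.5 343.8  65.9] w 18.3 gf 60 F [ 1.1  0.7 -2. ]
(543, 344.7, 47.1) [-0.06  0.08  1.88] [ 0.   0.1 -0. ]
```

View pics/c7.png

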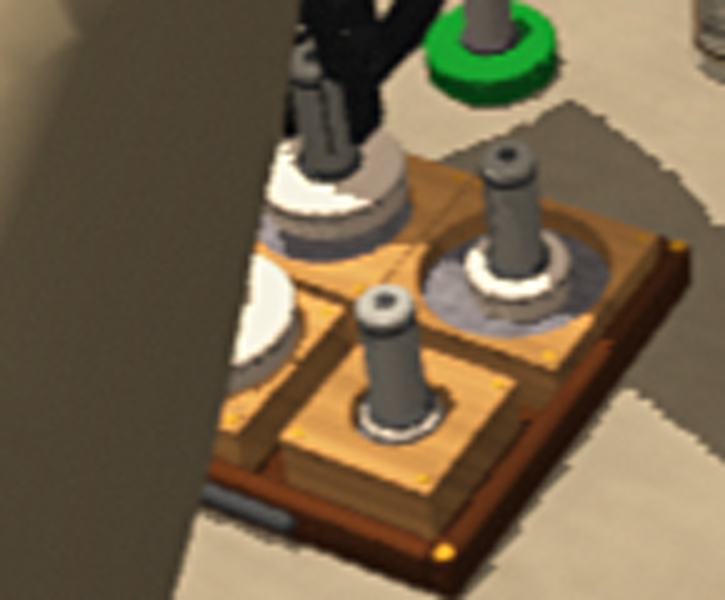

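Head_28 is seated upright in its nest (shank top (385,300)), and head_56 hangs over nest_56. Lower it.

Emit:
jog_arm(increments=[0.5,0,0.1,0.5,0,0,0,0.5,0,0.1,1.0,0,0,0,0.5,0,0.1,1.5,0,0,0,0.5,0,0.1,1.8,0,0,0,0.5,0,0.1,1.85,0,0,0])

```text
clock: 13.45
eef_pos: [541.6, 345.1, 47.1]
tool_rot: [-3.14, 0.0, -3.033]
force: [-2.7, -3.5, 13.0]
width: 18.6
gripper_force: 61.7
```

Emit:
jog_arm(increments=[4.5,0,0,0,0,0,0,4.5,0,0,0,0,0,0,4.5,0,0,0,0,0,0,4.5,0,0,0,0,0,0,4.5,0,0,-4,0,0,0,4.5,0,0,-9,0,0,0,4.5,0,0,-9,0,0,0,4.5,4,0,-9,0,0,0,4.5,7.8,0,-9,0,0,0,4.5,7.8,0,-9,0,0,0,4.5,7.8,0,-9,0,0,0,4.5,7.8,0,-9,0,0,0])

```text
clock: 14.65
eef_pos: [465.5, 337.1, 135.8]
tool_rot: [3.141, 0.001, -3.035]
force: [0.1, 0.5, 0.6]
width: 45.7
gripper_force: 0.0
```

```bash
python3 -c "
from h import *
go((463.7,337.4,58))
s=ctrl.get_image('scene')[:,:,::-1]
cv2.imwrite('pics/c8.png',cv2.resize(s[190:310,170:315],None,fx=5,fy=5,interpolation=cv2.INTER_CUBIC))
go((463.7,337.4,58))"
```

```text
t 14.65 pos [465.5 337.1 135.8] w 45.7 gf 0 F [0.1 0.5 0.6]
(463.7, 337.4, 58) [0.18 0.04 7.78] [ 0.   0.1 -0.1]
t 14.7 pos [465.6 337.1 135.7] w 45.5 gf 0 F [ 0.8 -0.2  0.3]
(463.7, 337.4, 58) [0.19 0.04 7.77] [ 0.   0.1 -0.1]
```

View pics/c8.png

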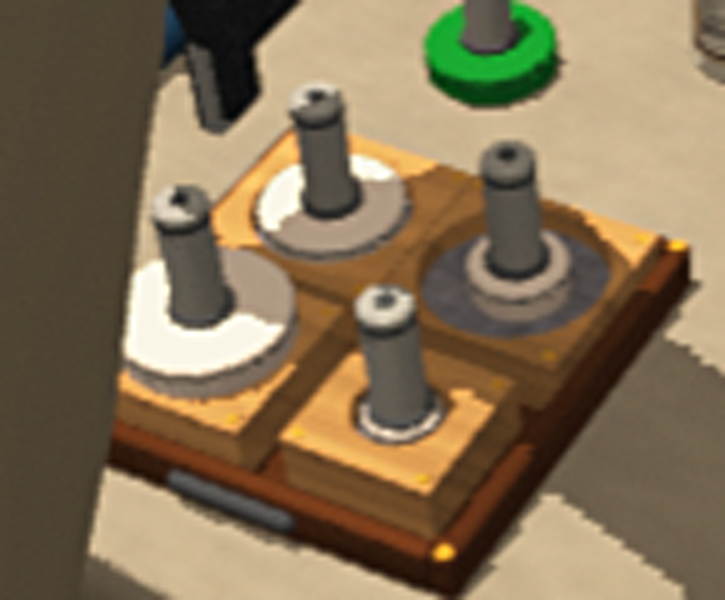

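Head_56 is seated in nest_56 (shank top (317,95)). Now grip head_66.

Emit:
jog_arm(increments=[4.5,0.2,0,4,0,0,0,4.5,0.2,0,7.7,0,0,0,4.5,0.2,0,7.7,0,0,0,4.5,0.2,0,7.7,0,0,0,0.5,0.2,0,7.7,0,0,0,0.5,0.2,0,7.7,0,0,0,0.5,0.2,0,7.7,0,0,0,0.5,0.2,0,7.7,0,0,0,0.5,0.2,0,7.7,0,0,0])

```text
clock: 15.6
eef_pos: [463.4, 337.8, 60.6]
tool_rot: [3.14, 0.003, -3.034]
force: [-0.3, -1.3, 6.2]
width: 18.7
gripper_force: 58.9
```

```bash
python3 -c "
from h import *
go((464,337,160),(419,61,160),(419,61,60))"
```

```text
t 15.6 pos [463.4 337.8  60.6] w 18.7 gf 59 F [-0.3 -1.3  6.2]
(464, 337, 160) [-0.09 -0.06 -9.94] [0.1 0.2 0. ]
(419, 61, 160) [  7.36 -27.02 -10.01] [0.1 0.2 0. ]
(419, 61, 60) [ 7.390e+00 -2.704e+01 -1.000e-02] [0.1 0.2 0. ]
```

Emit:
jog_arm(increments=[0.5,0,0,-5,0,0,0,0.5,0,0,-10,0,0,0,0.5,0,0,-10,0,0,0,0.5,1.2,-4.5,-10,0,0,0,0.5,2.5,-9,-10,0,0,0,0.5,3.7,-13.5,-10,0,0,0,0.5,5,-18,-10,0,0,0,0.5,6.1,-22.5,-10,0,0,0,0.5,7.4,-27,-10,0,0,0,0.5,7.4,-27,-10,0,0,0,0.5,7.4,-27,-10,0,0,0,0.5,7.4,-27,-5,0,0,0,0.5,7.4,-27,-1,0,0,0,0.5,7.4,-27,1,0,0,0,0.5,7.4,-27,1.3,0,0,0,0.5,7.4,-27,1.3,0,0,0,0.5,7.4,-27,1.3,0,0,0])

```text
clock: 17.3
eef_pos: [418.7, 61.5, 46.7]
tool_rot: [3.141, 0.002, -3.032]
force: [-0.1, 0.1, -2.6]
width: 18.0
gripper_force: 59.7
```

```bash
python3 -c "
from h import *
go((419,61,38.6))"
```

```text
t 17.3 pos [418.7  61.5  46.7] w 18.0 gf 60 F [-0.1  0.1 -2.6]
(419, 61, 38.6) [-0.03 -0.06  0.81] [0.  0.1 0.1]
```

Emit:
jog_arm(increments=[0.5,0,0,0.5,0,0,0,0.5,0,0,0.8,0,0,0,0.5,0,0,0.85,0,0,0,0.5,0,0,0.85,0,0,0])

```text
clock: 17.7
eef_pos: [418.5, 60.4, 38.6]
tool_rot: [-3.141, 0.003, -3.034]
force: [-1.0, -0.1, 13.8]
width: 18.4
gripper_force: 61.5
```

Emit:
jog_arm(increments=[4.5,0,0,0,0,0,0,4.5,0,0,0,0,0,0,4.5,0,0,0,0,0,0,4.5,0,0,0,0,0,0,4.5,0,0,-4,0,0,0,4.5,0,0,-9,0,0,0,4.5,0,0,-11,0,0,0,4.5,0,0,-11,0,0,0,4.5,-3,4,-11,0,0,0,4.5,-6,8,-11,0,0,0,4.5,-9,12,-11,0,0,0,4.5,-12,15,-11,0,0,0,4.5,-15.5,18.8,-11,0,0,0,4.5,-15.5,18.8,-8.5,0,0,0,4.5,-15.5,18.8,-8.5,0,0,0,4.5,-15.5,18.8,-8.5,0,0,0])

```text
clock: 19.3
eef_pos: [550.0, 262.5, 120.5]
tool_rot: [-3.139, -0.004, -3.033]
force: [-0.3, 0.6, 0.2]
width: 44.9
gripper_force: 0.0
```

```bash
python3 -c "
from h import *
go((553,265.5,47))
s=ctrl.get_image('scene')[:,:,::-1]
cv2.imwrite('pics/c9.png',cv2.resize(s[190:390,160:400],None,fx=3,fy=3,interpolation=cv2.INTER_CUBIC))
print((proj('scene',(418.7,60.5,74))-(160,190)+.5)*3)
go((553,265.5,47))"
```

```text
t 19.3 pos [550.  262.5 120.5] w 44.9 gf 0 F [-0.3  0.6  0.2]
(553, 265.5, 47) [-0.36  0.28  7.35] [-0.2 -0.2  0. ]
[506.04068243 402.16081472]
t 19.35 pos [550.6 262.7 121.6] w 45.1 gf 0 F [ 0.4 -0.9  0.5]
(553, 265.5, 47) [-0.29  0.27  7.46] [-0.1 -0.1  0. ]
```

View pics/c9.png

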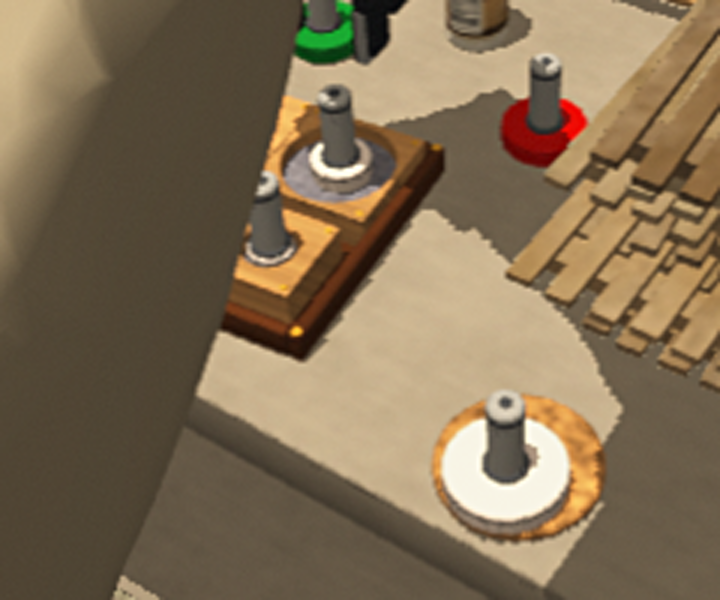

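Head_66 is on the trivet (shank top (505,403), as predicted). Grip head_38.

Emit:
jog_arm(increments=[4.5,-0.3,0.2,0,0,0,0,4.5,-0.3,0.2,4,0,0,0,4.5,-0.3,0.2,7.4,0,0,0,4.5,-0.3,0.2,7.4,0,0,0,4.5,-0.3,0.2,7.4,0,0,0,0.5,-0.3,0.2,7.4,0,0,0,0.5,-0.3,0.2,7.4,0,0,0,0.5,-0.3,0.2,7.4,0,0,0,0.5,-0.3,0.2,7.4,0,0,0,0.5,-0.3,0.2,7.4,0,0,0])

```text
clock: 20.35
eef_pos: [555.5, 267.0, 50.5]
tool_rot: [3.141, 0.003, -3.034]
force: [-0.3, -0.4, 6.7]
width: 18.2
gripper_force: 58.4
```

```bash
python3 -c "
from h import *
go((553,265.5,155),(463.5,336.3,155),(463.5,336.3,68))"
```

```text
t 20.35 pos [555.5 267.   50.5] w 18.2 gf 58 F [-0.3 -0.4  6.7]
(553, 265.5, 155) [  0.23  -0.11 -10.45] [ 0.1  0.2 -0. ]
(463.5, 336.3, 155) [  8.37   7.89 -10.47] [ 0.1  0.2 -0. ]
(463.5, 336.3, 68) [ 8.4   7.89 -1.77] [ 0.1  0.2 -0. ]
```

Emit:
jog_arm(increments=[0.5,0,0,-5,0,0,0,0.5,0,0,-10,0,0,0,0.5,0,0,-10.5,0,0,0,0.5,4,4,-10.5,0,0,0,0.5,8.1,7.9,-10.5,0,0,0,0.5,8.1,7.9,-10.5,0,0,0,0.5,8.1,7.9,-10.5,0,0,0,0.5,8.1,7.9,-6,0,0,0,0.5,8.1,7.9,-2.2,0,0,0,0.5,8.1,7.9,-2.2,0,0,0,0.5,8.1,7.9,-2.2,0,0,0,0.5,8.1,7.9,-2.2,0,0,0])

```text
clock: 21.55
eef_pos: [466.6, 337.0, 72.1]
tool_rot: [3.14, 0.003, -3.034]
force: [0.5, 0.4, -1.1]
width: 18.5
gripper_force: 59.3
```

```bash
python3 -c "
from h import *
go((465.7,336.3,50.5))"
```

```text
t 21.55 pos [466.6 337.   72.1] w 18.5 gf 59 F [ 0.5  0.4 -1.1]
(465.7, 336.3, 50.5) [ 0.1  -0.07  2.16] [ 0.1  0.1 -0. ]
```

Emit:
jog_arm(increments=[0.5,0.1,-0.1,0.6,0,0,0,0.5,0.1,-0.1,1.1,0,0,0,0.5,0.1,-0.1,1.6,0,0,0,0.5,0.1,-0.1,2.0,0,0,0,0.5,0.1,-0.1,2.1,0,0,0])

```text
clock: 22.05
eef_pos: [464.5, 335.0, 50.4]
tool_rot: [-3.141, 0.001, -3.033]
force: [-3.6, -4.6, 18.3]
width: 18.6
gripper_force: 61.4
```

Emit:
jog_arm(increments=[4.5,0,0,0,0,0,0,4.5,0,0,0,0,0,0,4.5,0,0,0,0,0,0,4.5,0,0,0,0,0,0,4.5,0,0,-4,0,0,0,4.5,0,0,-9,0,0,0,4.5,0,0,-9,0,0,0,4.5,1.2,-4.5,-9,0,0,0,4.5,2.5,-9,-9,0,0,0,4.5,3.7,-13.5,-9,0,0,0,4.5,5,-18,-9,0,0,0,4.5,6.3,-22.5,-9,0,0,0,4.5,7.6,-26.8,-9,0,0,0,4.5,7.6,-26.8,-9,0,0,0,4.5,7.6,-26.8,-9,0,0,0,4.5,7.6,-26.8,-9,0,0,0])

```text
clock: 23.65
eef_pos: [418.4, 61.7, 139.5]
tool_rot: [3.14, 0.001, -3.032]
force: [0.1, 0.5, -0.2]
width: 45.0
gripper_force: 0.0
```

```bash
python3 -c "
from h import *
go((418.6,60.5,39))"
```

```text
t 23.65 pos [418.4  61.7 139.5] w 45.0 gf 0 F [ 0.1  0.5 -0.2]
(418.6, 60.5, 39) [ 0.   -0.13 10.05] [0.1 0.1 0.1]
```

Emit:
jog_arm(increments=[4.5,0,-0.1,5,0,0,0,4.5,0,-0.1,9,0,0,0,4.5,0,-0.1,10,0,0,0,4.5,0,-0.1,10,0,0,0,0.5,0,-0.1,10,0,0,0,0.5,0,-0.1,10,0,0,0,0.5,0,-0.1,10,0,0,0,0.5,0,-0.1,10,0,0,0,0.5,0,-0.1,10,0,0,0])

```text
clock: 24.55
eef_pos: [418.6, 60.0, 40.2]
tool_rot: [3.14, 0.002, -3.033]
force: [-0.6, 0.4, 7.2]
width: 18.1
gripper_force: 59.4
```

```bash
python3 -c "
from h import *
go((418,61,160),(551.6,265.2,160),(551.6,265.2,66))"
```

```text
t 24.55 pos [418.6  60.   40.2] w 18.1 gf 59 F [-0.6  0.4  7.2]
(418, 61, 160) [  0.02   0.12 -11.98] [0.1 0.1 0. ]
(551.6, 265.2, 160) [-15.47  18.97 -11.93] [0.1 0.1 0. ]
(551.6, 265.2, 66) [-15.44  18.96  -2.53] [0.1 0.1 0. ]
```

Emit:
jog_arm(increments=[0.5,0,0,-5,0,0,0,0.5,0,0,-10,0,0,0,0.5,0,0,-12,0,0,0,0.5,0,4.8,-12,0,0,0,0.5,-0.5,9.5,-12,0,0,0,0.5,-2,14,-12,0,0,0,0.5,-5,17.5,-12,0,0,0,0.5,-9.5,19,-12,0,0,0,0.5,-14,19,-12,0,0,0,0.5,-15.4,19,-12,0,0,0,0.5,-15.4,19,-12,0,0,0,0.5,-15.4,19,-12,0,0,0,0.5,-15.4,19,-7,0,0,0,0.5,-15.4,19,-2.6,0,0,0,0.5,-15.4,19,-2.6,0,0,0,0.5,-15.4,19,-2.6,0,0,0,0.5,-15.4,19,-2.6,0,0,0])

```text
clock: 26.25
eef_pos: [549.9, 265.3, 66.7]
tool_rot: [3.141, 0.0, -3.033]
force: [0.2, 0.1, -2.9]
width: 18.3
gripper_force: 60.6
```

```bash
python3 -c "
from h import *
go((551.6,265.2,50.2))"
```

```text
t 26.25 pos [549.9 265.3  66.7] w 18.3 gf 61 F [ 0.2  0.1 -2.9]
(551.6, 265.2, 50.2) [-0.16 -0.03  1.65] [0.  0.  0.1]
```

Emit:
jog_arm(increments=[0.5,-0.2,0,0,0,0,0,0.5,-0.2,0,0.5,0,0,0,0.5,-0.2,0,1.0,0,0,0,0.5,-0.2,0,1.4,0,0,0,0.5,-0.2,0,1.65,0,0,0,0.5,-0.2,0,1.65,0,0,0])

```text
clock: 26.85
eef_pos: [552.0, 264.9, 49.8]
tool_rot: [-3.14, -0.0, -3.033]
force: [-2.5, -2.6, 9.8]
width: 18.3
gripper_force: 61.9
```

Seated by height. Release, lift and retreat to the right, clear of the view.

Emit:
jog_arm(increments=[4.5,0,0,0,0,0,0,4.5,0,0,0,0,0,0,4.5,0,0,0,0,0,0,4.5,0,0,0,0,0,0,4.5,0,0,-4,0,0,0,4.5,0,0,-9,0,0,0,4.5,0,0,-14,0,0,0,4.5,0,0,-18,0,0,0,4.5,0,-5,-18,0,0,0,4.5,0,-10,-18,0,0,0,4.5,0,-15,-18,0,0,0,4.5,0,-20,-18,0,0,0,4.5,0,-25,-18,0,0,0,4.5,0,-30,-18,0,0,0,4.5,0,-30,-18,0,0,0,4.5,0,-30,-18,0,0,0])

```text
clock: 28.45
eef_pos: [584.7, -34.8, 228.4]
tool_rot: [3.141, -0.001, -3.037]
force: [-0.0, 0.4, -0.5]
width: 45.0
gripper_force: 0.0
```

```bash
python3 -c "
from h import *
s=ctrl.get_image('scene')[:,:,::-1];t=ctrl.get_image('top')[:,:,::-1]
a=cv2.resize(s[140:310,160:340],(423,400),interpolation=cv2.INTER_CUBIC);b=cv2.resize(t[230:370,210:345],(375,400),interpolation=cv2.INTER_CUBIC)
cv2.imwrite('pics/c10.png',np.hstack([a,b]))
go((500,0,230))"
```

```text
t 28.55 pos [584.7 -31.5 228.9] w 44.9 gf 0 F [0.6 0.7 0.2]
(500, 0, 230) [ 8.07  4.06 -0.1 ] [0.1 0.  0.1]
```

View pics/c10.png

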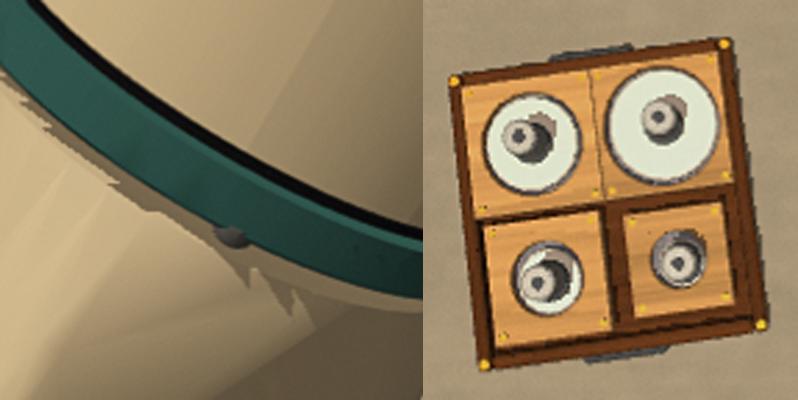

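Top view: all four discs lie inside their wells with felt rings showing. Check the shank tops numerically for uprightness.

```bash
python3 -c "
from h import *
for n,p,N in [('56',(520,138),(543,344.5)),('66',(662,118),(551.6,265)),('38',(543,284),(463.4,336)),('28',(680,262),(472,256.4))]:
    uv=((p[0]-423+.5)*135/375-.5+210,(p[1]+.5)*.35-.5+230); q=ray('top',uv,84)[:2]+(3,2); print(n,q.round(1),(q-N).round(1))"
```

```text
56 [542.2 344.8] [-0.8  0.3]
66 [551.6 263.2] [-0.  -1.8]
38 [461.5 331.7] [-1.9 -4.3]
28 [471.7 254. ] [-0.3 -2.4]
```

```bash
python3 -c "
from h import *
t=ctrl.get_image('top')[:,:,::-1].copy(); cv2.imwrite('pics/t9.png',t); hs=cv2.cvtColor(t,cv2.COLOR_BGR2HSV)
for n,N,r in [('56',(543,344.5),28),('66',(551.6,265),33),('38',(463.4,336),19),('28',(472,256.4),14)]:
    c=proj('top',(N[0]-3,N[1]-2,34)); R=int(r*.75)+6
    x0,y0=int(c[0])-R,int(c[1])-R; h=hs[y0:y0+2*R,x0:x0+2*R]
    m=((h[...,2]>175)&(h[...,1]<45)).astype(np.uint8)
    m=(cv2.connectedComponentsWithStats(m)[1]); k=np.bincount(m.ravel())[1:].argmax()+1
    p=np.argwhere(m==k)[:,::-1].astype(np.float32); (q,rr)=cv2.minEnclosingCircle(p); q=(q[0]+x0,q[1]+y0)
    print(n,'disc',(ray('top',q,34)[:2]+(3,2)-N).round(1),'r px',round(rr,1),'exp',round(r*.67,1))
    # dark ring (felt/shadow) symmetric? grey low-sat mask = well
    w=((h[...,1]<70)).astype(np.uint8); _,l=cv2.connectedComponents(w); k=l[R,R]
    p=np.argwhere(l==k)[:,::-1].astype(np.float32); q,rr=cv2.minEnclosingCircle(p); q=(q[0]+x0,q[1]+y0); print('   well',(ray('top',q,30)[:2]+(3,2)-N).round(1),round(rr,1))
    if n=='38': print(hs[y0:y0+2*R,x0:x0+2*R,2][::2,::1])
"
```

```text
56 disc [0.  1.4] r px 16.0 exp 18.8
   well [0.2 1.5] 17.7
66 disc [1.  0.3] r px 18.8 exp 22.1
   well [-0.3  1.5] 20.5
38 disc [-1.2 -0.8] r px 10.7 exp 12.7
   well [0.8 0.7] 12.8
[[ 90  46  44  41  41  40  38  36  35  84  87 133 140 187 188 234 236 237
  233 232 231 229 226 225 225 223 223 224 225 222 222 222 223 221 222 224
  225 224 230 140]
 [236 238 237 235 235 232 228 228 227 225 225 224 224 222 223 222 222 222
  220 220 219 221 222 222 222 223 222 221 222 221 224 223 225 224 224 223
  224 228 233 168]
 [227 226 221 221 221 219 219 218 219 213 213 213 208 208 203 202 216 221
  220 222 219 215 214 212 211 210 209 217 217 212 211 208 203 206 204 208
  214 212 210 182]
 [218 211 212 215 217 216 218 218 219 220 219 219 218 219 219 219 220 218
  221 207 203 206 203 211 212 210 205 205 203 205 206 203 202 202 203 206
  204 204 207 216]
 [223 219 219 220 220 217 214 217 213 213 210 212 213 216 199 130 104 133
  136 128 135 135 132 128 130 133 120 197 221 217 215 216 214 215 213 215
  214 213 213 221]
 [218 216 212 214 217 215 213 216 214 217 220 202 133 105 137 128 127 135
  130 1
[... 1783 characters left out ...]
96 202 208 202 200 201 200 178 134  75  75  96
  129 137 171 192 157 157 130 112 164 179 193 196 195 204 206 206 205 200
  199 193 195 196]
 [ 47 192 206 205 204 204 205 204 205 206 203 203 202 201 204 206 201 201
  181 183 180 177 193 197 201 200 204 205 208 204 208 209 208 208 210 207
  207 205 206 204]
 [ 40 138 216 208 208 206 206 207 205 205 209 210 208 208 208 213 215 211
  211 212 213 212 212 211 211 210 209 211 210 214 215 214 215 216 218 218
  215 214 213 221]
 [ 31 106 228 219 219 218 218 216 218 216 216 215 217 217 216 217 217 219
  218 220 220 219 219 218 217 214 213 214 215 213 212 211 212 211 213 215
  212 212 215 218]]
28 disc [-1.4  1.7] r px 5.4 exp 9.4
   well [1.  0.9] 9.9
```

Emit:
jog_arm(increments=[4.5,30,68,0,0,0,0,4.5,30,68,0,0,0,0,4.5,30,68,0,0,0,0,4.5,30,68,0,0,0,0,4.5,30,68,0,0,0,0,4.5,30,68,0,0,0,0,4.5,30,68,0,0,0,0,4.5,30,68,0,0,0,0,4.5,30,68,0,0,0,0,4.5,30,68,0,0,0,0,4.5,30,68,0,0,0,0,4.5,30,68,0,0,0,0,4.5,30,68,0,0,0,0,4.5,30,68,0,0,0,0,4.5,30,68,0,0,0,0,4.5,30,68,0,0,0,0,4.5,30,68,0,0,0,0,4.5,30,68,0,0,0,0])

```text
clock: 30.4
eef_pos: [213.2, 609.7, 228.6]
tool_rot: [-3.14, 0.001, -3.033]
force: [-0.1, -0.3, -0.1]
width: 45.1
gripper_force: 0.0
```

```bash
python3 -c "
from h import *
t={n:cv2.cvtColor(np.ascontiguousarray(ctrl.get_image(n)),cv2.COLOR_RGB2GRAY) for n in('top','scene')}
for n,N in [('56',(543,344.5)),('66',(551.6,265)),('38',(463.4,336)),('28',(472,256.4))]:
  for cam,b in(('top',(3,2)),('scene',(0,0))):
    c=proj(cam,(N[0]-b[0],N[1]-b[1],84)); x,y=np.round(c).astype(int); w=t[cam][y-5:y+6,x-5:x+6].astype(float)
    # dimple: darkest spot surrounded by bright ring
    B=cv2.GaussianBlur(w,(3,3),0)
    ring=cv2.filter2D(w,-1,(lambda k:k)(np.array([[ (1/16. if 2<=np.hypot(i,j)<3.2 else (-1/9. if np.hypot(i,j)<1.5 else 0)) for i in range(-3,4)] for j in range(-3,4)])))
    j,i=np.unravel_index(ring.argmax(),ring.shape); q=(x-5+i,y-5+j)
    print(n,cam,(ray(cam,q,84)[:2]+b-N).round(1),round(ring.max()))
print(ctrl.read_state()['eef_pos'])
s=t['scene'];
"
```

```text
56 top [-0.8  1.3] 188
56 scene [-0.6 -0.1] 199
66 top [1.6 0.9] 207
66 scene [ 0.5 -0.3] 219
38 top [ 7.5 -7.6] 225
38 scene [-2.3 -1.4] 224
28 top [ 8.  -8.5] 210
28 scene [-1.4 -2.8] 206
[214.2855103  609.42182649 228.82297039]
```

The scene view puts every shank top within about 3 mm of its nest axis, so all four are upright and seated.

```bash
python3 -c "
from cell import ctrl
print(ctrl.finish_job())"
```

```text
the job is handed in; nothing more can be done
None
```

All four heads stand in their own nests by the last camera check, the spice jar was never approached, and I handed the job in at about 30 s; no verdict came back.

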